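# Load the spacer and bush into the bearing housing

### The job

Load the blue bearing housing: first put the dark steel spacer ring into its bore so that it lies flat on the bottom, then put the brass bush on top of it, upright in the bore. Let go of both.

Things in the scene. Friction and masses are not known exactly. Their poses are not given: they have to be found in the camera images.
- housing: Round blue-painted bearing housing fixed to the bench. Flange 108 mm across, 9 mm thick; flared lip 96 mm across; rim 40 mm above the bench. A blind round bore opens upward: 64 mm across, widening to about 76 mm at the rim over the top 7 mm; flat floor 12 mm above the bench (28 mm below the rim). Origin: centre of the underside, on the bore's axis, at bench height; z up.
- steel_spacer: Loose dark steel spacer ring lying flat on the bench: 52 mm outside diameter, 28 mm hole, 18 mm high, about 150 g. Origin: centre of its underside, z up its axis. Goes in first. The bore is too narrow for fingers: hold the ring's upper half, lower it into the mouth, let it drop the last 2 cm. Not to be used: a bright aluminium ring 68 mm across (too big), a red plastic ring.
- brass_bush: Loose brass ring (bush) on the bench, axis upright: 44 mm outside diameter, 24 mm hole, 26 mm high, about 180 g. Origin: centre of its underside, z up its axis. Goes in second, resting on the spacer, where its top stands 16 mm above the rim. A red plastic ring of the same size lies on the bench and is not to be used.

How it is judged:
By the outcome, as a careful person would: the job done as asked, in the order asked, and still so for the second after the job is handed in, with the robot touching nothing.
It also fails if it takes over 56 s, if anything falls off the work surface, if the arm or the gripper's body presses on something with over 40 N, if the wrist force passes 120 N, or if a joint passes its speed limit or range.

### The arm

A 6-joint arm with a two-finger parallel gripper is mounted at the origin on the work surface. World frame = base frame: x ahead of the robot, y to its left, z up, the work surface at z = 0. Lengths are in m, angles in degrees, forces in N, time in s.
With the tool pointing down it reaches from about 0.3 to 0.75 m from the base axis. Payload 8.5 kg.
Tool frame: the origin (TCP) lies on the centre line of the jaws, within the pads' length; the fingertips stand 19 mm ahead of it and the grasp point (between the pads) is the TCP (env.tcp_to_tips is the z of the fingertips in the tool frame, in m); z points along the fingers, y is the line along which they close (so a half turn about z gives the same grasp; the last joint's range is limited). The gripper opens to 85 mm and grips with 20 to 120 N. Pads are 22 mm wide; open, the fingers measure 114 mm over their backs; the gripper's body (76 mm by 85 mm) begins 54 mm behind the grasp point. The pads swing forward as they close: fully open they stand 13 mm farther back than shut.
Start: joints at [59.055, 21.807, 74.336, -0, 83.858, -12.336], TCP at [0.176, 0.521, 0.25] pointing down, gripper open.
Joint ranges: [-178.18, 178.18], [-50.72, 133.34], [12.68, 142.11], [-81.47, 261.47], [9.98, 163.14], [-165.26, 165.26]. Speed limits (degrees/s): [136.94, 136.94, 180, 180, 180, 180].

### API

Orientations are given as a 3x3 rotation matrix whose columns are the frame's x, y, z axes.
In Python, from rig import env gives the robot as it stands.
- The arm moves only by the tool servo_tool, never from a script. Its argument "steps" is a list of rows, each an object of numbers: "tx", "ty", "tz": the shift along the world's x, y, z in cm; "yaw": the turn about the world's z in degrees; "claw": the finger opening in cm, from 0 to 8.54. In form: [{"tx": .., "ty": .., "tz": .., "yaw": .., "claw": ..}, ...]. A call has 1 to 20 rows; each row shifts and turns the commanded pose from where the row before left it; what a row does not reach is not made up. A row lasts 1/10 s, in which the tool goes at most 50 mm and 8.59 degrees, less where a joint would pass 70% of its speed; a pose out of reach is approached as far as the arm can. A call with a gripper value outside its range is refused whole. The fingers move at their own pace and stop on an object; "newtons" is the grip in N (left out, the last holds). Time passes only in rows, so rows that do not move let the fingers close. It gives the time, the measured TCP pose, the force, the opening and the grip force at its end, in the units of the state.
- env.observe(): the state, without advancing time (a new reading comes with each control period).
- env.get_image(name): name is "scene" or "top"; returns (picture, depth): 384x512x3 uint8, red, green, blue; 384x512 float32, m along the optical axis (not along the pixel's ray), 0 where there is no reading.
- env.camera_model(name): a dict with "fovy" (degrees; the focal length in pixels is half the picture's height over the tangent of half this angle, whatever the lens; pixels are square), "cx", "cy" (the principal point, pixels), "T" (4x4, takes a point from camera to world coordinates). Camera axes: x right, y down, z forward; pixel columns grow to the right and rows downward; lengths in m; the calibration is good to about 2 mm. A picture is of the moment at which its call begins. camera_model takes no time and is no camera call.
- env.close_job(): hands the job in; it is judged then, once.
The state is a dict: "time_s": time; "q": joint angles; "qvel": joint speeds; "joint_efforts": joint torques, N m; "position": TCP position; "tool_rot": TCP orientation; "ft_force": force on the tool from outside, world axes, zero at the start; "wrist_torque": the same for the moment, N m; "grip_width": finger opening in m; "gripper_force": force on a finger pad.
Only numpy, scipy, OpenCV 4.12 (cv2) and the standard library are available. Lean on these libraries where they do the work, as an engineer would, in place of code of your own. Each camera call takes 0.05 s, during which the arm holds its last target. There are 200 camera calls.

## Working session

There is one attempt and no reset: what is moved stays moved. The work goes in short steps, Python scripts to look and compute and a tool call to move; the robot and the scene stay as the last step left them, time stands still between calls to the robot, and variables do not carry over. Pictures are saved under pics/ and viewed, at most 10 in all, crops included, and the job is handed in when it is done.

Besides the shell and the picture viewer there is one more tool, called after ">>>" in YAML: its name, and indented under it one key for each argument. servo_tool: Moves the arm, as the interface text tells. Its arguments: {"type":"object","properties":{"steps":{"type":"array"},"newtons":{"type":"number"}},"required":["steps"]}

```bash
mkdir -p pics; ls
python3 - <<'E'
from rig import env
import numpy as np,cv2
for n in("scene","top"):
    p,d=env.get_image(n); cv2.imwrite(f"pics/{n}0.png",p[:,:,::-1]); np.savez(f"{n}0.npz",p=p,d=d)
    m=env.camera_model(n); print(n,{k:np.round(v,3).tolist() for k,v in m.items() if not isinstance(v,str)})
s=env.observe(); print(s["time_s"],s["position"],np.round(s["tool_rot"],3))
E
```

```text
pics
scene {'fovy': 45.841, 'cx': 253.978, 'cy': 191.913, 'T': [[0.12, 0.659, -0.743, 1.313], [0.993, -0.081, 0.089, -0.075], [-0.002, -0.748, -0.664, 0.701], [0.0, 0.0, 0.0, 1.0]]}
top {'fovy': 47.19, 'cx': 250.344, 'cy': 194.21, 'T': [[-0.017, -0.993, 0.121, 0.409], [-1.0, 0.014, -0.025, 0.004], [0.023, -0.121, -0.992, 1.035], [0.0, 0.0, 0.0, 1.0]]}
0.1 [0.17537697 0.52102752 0.24977129] [[-0.948  0.319 -0.001]
 [ 0.319  0.948 -0.001]
 [ 0.    -0.001 -1.   ]]
```

View pics/top0.png

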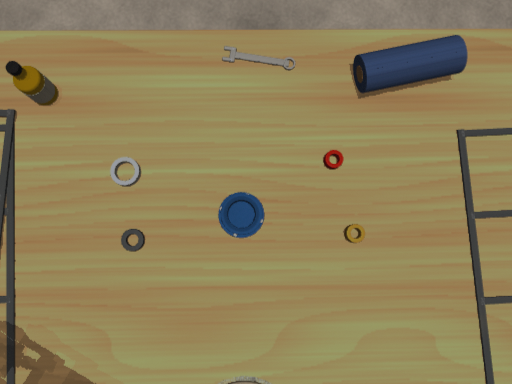

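View pics/scene0.png

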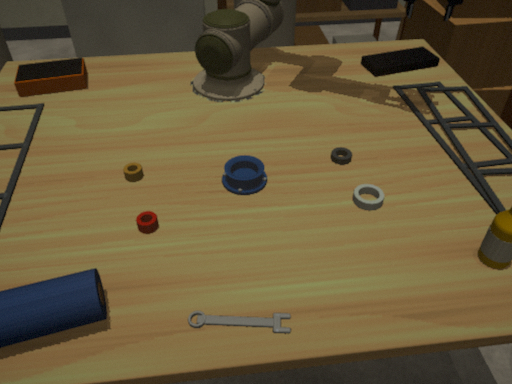

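The top view shows the spacer at (133,240), the bush at (355,233) and the housing at (241,215). The aluminium ring is at (125,171) and the red ring at (334,159). In the scene view the spacer is at (341,156), the bush at (133,172) and the housing at (245,175).

```bash
cat > h.py <<'E'
import numpy as np,cv2
from rig import env
def ray(n,uv,z):
    m=env.camera_model(n);T=np.array(m["T"]);f=192/np.tan(np.radians(m["fovy"]/2))
    d=T[:3,:3]@np.array([(uv[0]-m["cx"])/f,(uv[1]-m["cy"])/f,1]);o=T[:3,3]
    return (o+d*(z-o[2])/d[2])[:2]
def cloud(n,d):
    m=env.camera_model(n);T=np.array(m["T"]);f=192/np.tan(np.radians(m["fovy"]/2))
    v,u=np.mgrid[:384,:512]
    P=np.stack([(u-m["cx"])/f*d,(v-m["cy"])/f*d,d],-1)
    return P@T[:3,:3].T+T[:3,3]
def mask(p,kind):
    h=cv2.cvtColor(p,cv2.COLOR_RGB2HSV).astype(int);H,S,V=h[...,0],h[...,1],h[...,2]
    return {"steel":(S<90)&(V<110),"brass":(S>165)&(H>14)&(H<32),"blue":(H>95)&(H<130)&(S>100)}[kind]
def blob(p,kind,c,r=24):
    k=np.zeros((384,512),np.uint8);cv2.circle(k,c,r,1,-1)
    k=(mask(p,kind)&(k>0)).astype(np.uint8)
    cs,_=cv2.findContours(k,cv2.RETR_EXTERNAL,cv2.CHAIN_APPROX_NONE)
    c=max(cs,key=cv2.contourArea); return c,cv2.fitEllipse(cv2.convexHull(c))
E
python3 - <<'E'
from h import *
C={"top":{"steel":(133,240),"brass":(355,233),"blue":(241,215)},"scene":{"steel":(341,156),"brass":(133,172),"blue":(245,175)}}
Z={"steel":.018,"brass":.026,"blue":.02}
for n in C:
    a=np.load(n+"0.npz");P=cloud(n,a["d"])
    for k,c in C[n].items():
        ct,e=blob(a["p"],k,c,30 if k=="blue" else 20)
        q=np.array([ray(n,x[0],Z[k]/2) for x in ct]);(cc,r)=cv2.minEnclosingCircle(q.astype(np.float32))
        mk=np.zeros((384,512),np.uint8);cv2.drawContours(mk,[ct],-1,1,-1)
        w=P[(mk>0)&(a["d"]>0)]; t=w[w[:,2]>(.034 if k=="blue" else Z[k]-.005)]
        print(n,k,"ell",np.round(e[0],1),np.round(e[1],1),"ray mid",np.round(ray(n,e[0],Z[k]/2),4),"encl",np.round(cc,4),round(r,4),
          "depth top:",len(t),np.round((t.min(0)+t.max(0))/2,4),np.round(np.ptp(t,0),3) )
print(np.median(P[200:220,180:200,2]))
E
```

```text
top steel ell [132.3 239.5] [22.  23.2] ray mid [0.4329 0.2528] encl [0.4334 0.2532] 0.0267 depth top: 288 [0.4327 0.2512 0.0186] [0.048 0.05  0.011]
top brass ell [354.6 232.9] [18.1 19.6] ray mid [ 0.4396 -0.2631] encl [ 0.4405 -0.263 ] 0.023 depth top: 193 [ 0.439  -0.2611  0.0266] [0.041 0.043 0.011]
top blue ell [240.8 214.5] [44.3 44.9] ray mid [0.4868 0.0015] encl [0.4871 0.0014] 0.0528 depth top: 698 [0.486  0.001  0.0397] [0.091 0.091 0.011]
scene steel ell [341.3 154.9] [16.4 19.6] ray mid [0.4264 0.2528] encl [0.4283 0.2542] 0.0337 depth top: 175 [0.4335 0.2494 0.0186] [0.05  0.051 0.011]
scene brass ell [133.  171.7] [18.8 18.9] ray mid [ 0.4356 -0.2635] encl [ 0.4358 -0.2648] 0.036 depth top: 152 [ 0.4395 -0.2626  0.0265] [0.042 0.04  0.011]
scene blue ell [245.1 168.6] [25.1 41.7] ray mid [0.453  0.0056] encl [0.4537 0.0075] 0.0538 depth top: 413 [ 4.871e-01 -3.000e-04  3.970e-02] [0.092 0.09  0.011]
0.0021737288180052605
```

>>> servo_tool:
  steps:
    - {"tx":1.7,"ty":-1.8,"tz":-1,"claw":7}
    - {"tx":1.7,"ty":-1.8,"tz":-1}
    - {"tx":1.7,"ty":-1.8,"tz":-1}
    - {"tx":1.7,"ty":-1.8,"tz":-1}
    - {"tx":1.7,"ty":-1.8,"tz":-1}
    - {"tx":1.7,"ty":-1.8,"tz":-1}
    - {"tx":1.7,"ty":-1.8,"tz":-1}
    - {"tx":1.7,"ty":-1.8,"tz":-1}
    - {"tx":1.7,"ty":-1.8,"tz":-1}
    - {"tx":1.7,"ty":-1.8,"tz":-1}
    - {"tx":1.7,"ty":-1.8,"tz":-1}
    - {"tx":1.7,"ty":-1.8,"tz":-1}
    - {"tx":1.7,"ty":-1.8,"tz":-1}
    - {"tx":1.7,"ty":-1.8,"tz":-1}
    - {"tx":1.7,"ty":-1.8,"tz":-1}
    - {"tz":-2}
    - {"tz":-2}
    - {}
    - {}
    - {}
  newtons: 40

```text
invalid input at $.steps[0]: expected keys tx, ty, tz, yaw, claw
```

Run:
```python
from h import *
print(env.tcp_to_tips)
for n in("scene","top"):
    p,d=env.get_image(n); np.savez(n+"1.npz",p=p,d=d)
    if n=="scene":
        c=p[60:200,250:430]; cv2.imwrite("pics/s1.png",cv2.resize(c,None,fx=4,fy=4,interpolation=cv2.INTER_CUBIC)[:,:,::-1])
s=env.observe();print(s["position"],s["grip_width"],np.round(s["tool_rot"],3).tolist())
```

```text
0.019
[0.17541145 0.52112827 0.24998017] 0.0855170994046264 [[-0.948, 0.319, -0.0], [0.319, 0.948, -0.001], [0.0, -0.001, -1.0]]
```

View pics/s1.png

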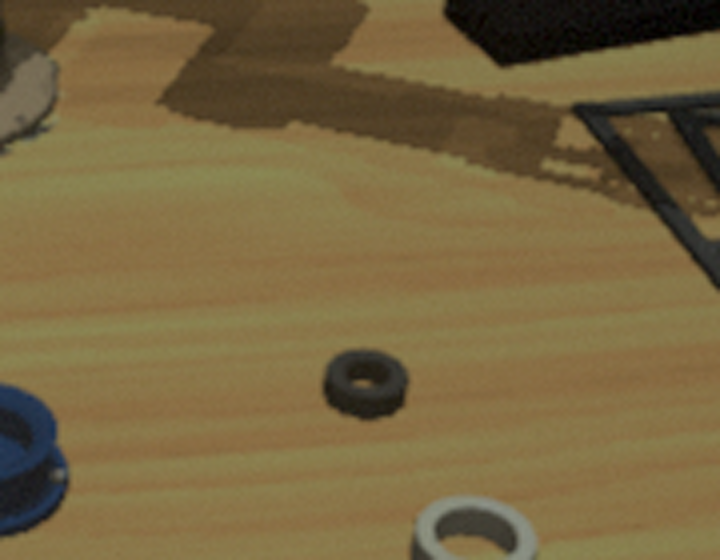

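The move was refused because every row needs all five keys. The crop shows the spacer still at about (341,156) in the full frame, with nothing moved.

>>> servo_tool:
  steps:
    - {"tx":1.7,"ty":-1.8,"tz":0,"yaw":0,"claw":7}
    - {"tx":1.7,"ty":-1.8,"tz":0,"yaw":0,"claw":7}
    - {"tx":1.7,"ty":-1.8,"tz":0,"yaw":0,"claw":7}
    - {"tx":1.7,"ty":-1.8,"tz":0,"yaw":0,"claw":7}
    - {"tx":1.7,"ty":-1.8,"tz":0,"yaw":0,"claw":7}
    - {"tx":1.7,"ty":-1.8,"tz":0,"yaw":0,"claw":7}
    - {"tx":1.7,"ty":-1.8,"tz":-1,"yaw":0,"claw":7}
    - {"tx":1.7,"ty":-1.8,"tz":-1,"yaw":0,"claw":7}
    - {"tx":1.7,"ty":-1.8,"tz":-2,"yaw":0,"claw":7}
    - {"tx":1.7,"ty":-1.8,"tz":-2,"yaw":0,"claw":7}
    - {"tx":1.7,"ty":-1.8,"tz":-2,"yaw":0,"claw":7}
    - {"tx":1.7,"ty":-1.8,"tz":-2,"yaw":0,"claw":7}
    - {"tx":1.7,"ty":-1.8,"tz":-2,"yaw":0,"claw":7}
    - {"tx":1.7,"ty":-1.8,"tz":-2,"yaw":0,"claw":7}
    - {"tx":1.7,"ty":-1.8,"tz":-2,"yaw":0,"claw":7}
    - {"tx":0.3,"ty":0,"tz":-1.5,"yaw":0,"claw":7}
    - {"tx":0,"ty":0,"tz":-1,"yaw":0,"claw":7}
    - {"tx":0,"ty":0,"tz":0,"yaw":0,"claw":7}
    - {"tx":0,"ty":0,"tz":0,"yaw":0,"claw":7}
  newtons: 40

```text
time_s: 2.1
position: [0.4333, 0.2516, 0.0657]
tool_rot: [[-0.948, 0.318, 0.0], [0.318, 0.948, 0.0], [-0.0, 0.0, -1.0]]
ft_force: [0.1, -1.0, -0.3]
grip_width: 0.0697
gripper_force: 0.0
```

Run:
```python
from h import *
p,d=env.get_image("scene"); np.savez("scene1.npz",p=p,d=d)
c=p[60:200,250:430]; cv2.imwrite("pics/s1b.png",cv2.resize(c,None,fx=4,fy=4,interpolation=cv2.INTER_CUBIC)[:,:,::-1])
s=env.observe();print(s["time_s"],s["position"],s["grip_width"],np.round(s["tool_rot"],3).tolist())
```

```text
2.15 [0.43343865 0.25170186 0.0659801 ] 0.06974716787222644 [[-0.948, 0.318, 0.001], [0.318, 0.948, 0.0], [-0.001, 0.001, -1.0]]
```

View pics/s1b.png

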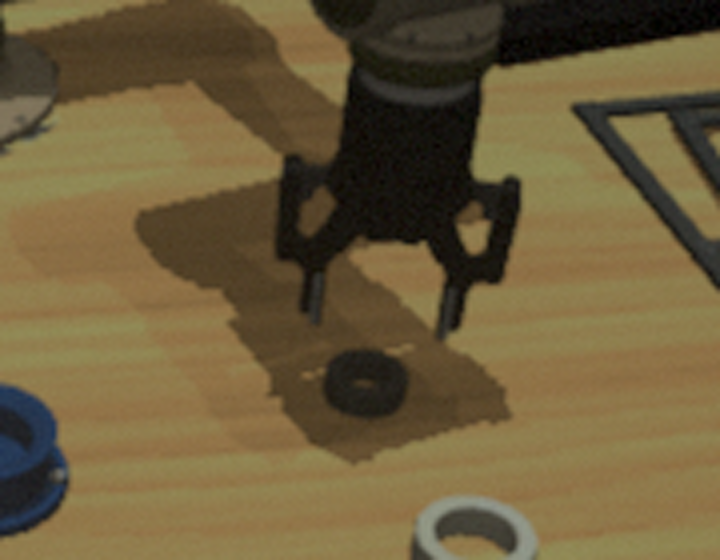

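Tips are at about (329,140.5) and (361,145), hovering above and behind the spacer at (341,156). I'll work out their height.

Run:
```python
from h import *
for z in (.04,.045,.05,.055,.06): print(z,ray("scene",(344.7,142.8),z),ray("scene",(328.7,140.5),z),ray("scene",(360.7,145),z))
a=np.load("scene1.npz");P=cloud("scene",a["d"])
w=P[120:150,315:375].reshape(-1,3);w=w[(w[:,2]>.03)&(np.hypot(w[:,0]-.433,w[:,1]-.2516)<.07)]
for sgn in(-1,1):
    t=w[sgn*((w[:,:2]-[.433,.2516])@[.318,.948])>0]; t=t[np.argsort(t[:,2])];print(len(t),np.round(t[:8],4).tolist())
```

```text
0.04 [0.41817026 0.25966206] [0.4036001  0.22245037] [0.43213878 0.29651024]
0.045 [0.42494392 0.25712733] [0.41048399 0.2201972 ] [0.43880674 0.2936967 ]
0.05 [0.43171757 0.2545926 ] [0.41736789 0.21794404] [0.44547471 0.29088316]
0.055 [0.43849122 0.25205787] [0.42425179 0.21569087] [0.45214267 0.28806962]
0.06 [0.44526488 0.24952315] [0.43113569 0.21343771] [0.45881063 0.28525608]
170 [[0.4276, 0.2127, 0.0591], [0.4275, 0.2102, 0.0592], [0.4287, 0.2095, 0.0631], [0.4203, 0.2065, 0.0634], [0.4301, 0.214, 0.0637], [0.4307, 0.2113, 0.0643], [0.4238, 0.2079, 0.0657], [0.4286, 0.2092, 0.0659]]
242 [[0.4476, 0.2822, 0.0582], [0.4536, 0.2852, 0.0592], [0.4517, 0.283, 0.061], [0.4497, 0.2935, 0.0617], [0.4544, 0.2869, 0.0626], [0.4545, 0.2844, 0.0629], [0.4523, 0.2848, 0.0642], [0.4523, 0.2823, 0.0645]]
```

>>> servo_tool:
  steps:
    - {"tx":0,"ty":-0.1,"tz":-1.4,"yaw":0,"claw":7}
    - {"tx":0,"ty":0,"tz":-1.4,"yaw":0,"claw":7}
    - {"tx":0,"ty":0,"tz":-1.0,"yaw":0,"claw":7}
    - {"tx":0,"ty":0,"tz":-0.4,"yaw":0,"claw":7}
    - {"tx":0,"ty":0,"tz":0,"yaw":0,"claw":7}
    - {"tx":0,"ty":0,"tz":0,"yaw":0,"claw":4.8}
    - {"tx":0,"ty":0,"tz":0,"yaw":0,"claw":4.8}
    - {"tx":0,"ty":0,"tz":0,"yaw":0,"claw":4.8}
    - {"tx":0,"ty":0,"tz":0,"yaw":0,"claw":4.8}
    - {"tx":0,"ty":0,"tz":0,"yaw":0,"claw":4.8}
    - {"tx":0,"ty":0,"tz":0,"yaw":0,"claw":4.8}
    - {"tx":0,"ty":0,"tz":0,"yaw":0,"claw":4.8}
    - {"tx":0,"ty":0,"tz":0,"yaw":0,"claw":4.8}
  newtons: 40

```text
time_s: 3.45
position: [0.4338, 0.2504, 0.0243]
tool_rot: [[-0.948, 0.319, 0.001], [0.319, 0.948, 0.001], [-0.001, 0.001, -1.0]]
ft_force: [-1.4, -0.4, 5.8]
grip_width: 0.0495
gripper_force: 41.2
```

>>> servo_tool:
  steps:
    - {"tx":0,"ty":0,"tz":0.5,"yaw":0,"claw":4.6}
    - {"tx":0,"ty":0,"tz":1.5,"yaw":0,"claw":4.6}
    - {"tx":0,"ty":0,"tz":2,"yaw":0,"claw":4.6}
    - {"tx":0,"ty":0,"tz":2,"yaw":0,"claw":4.6}
    - {"tx":0,"ty":0,"tz":2,"yaw":0,"claw":4.6}
    - {"tx":0,"ty":0,"tz":0,"yaw":0,"claw":4.6}
    - {"tx":0,"ty":0,"tz":0,"yaw":0,"claw":4.6}

```text
time_s: 4.15
position: [0.4334, 0.2502, 0.1033]
tool_rot: [[-0.948, 0.319, 0.0], [0.319, 0.948, 0.0], [-0.0, 0.0, -1.0]]
ft_force: [-0.5, 0.1, -1.2]
grip_width: 0.0491
gripper_force: 42.1
```

Run:
```python
from h import *
p,d=env.get_image("scene"); np.savez("scene2.npz",p=p,d=d)
c=p[60:180,280:430]; cv2.imwrite("pics/s2.png",cv2.resize(c,None,fx=5,fy=5,interpolation=cv2.INTER_CUBIC)[:,:,::-1])
```

```text
(no output)
```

View pics/s2.png

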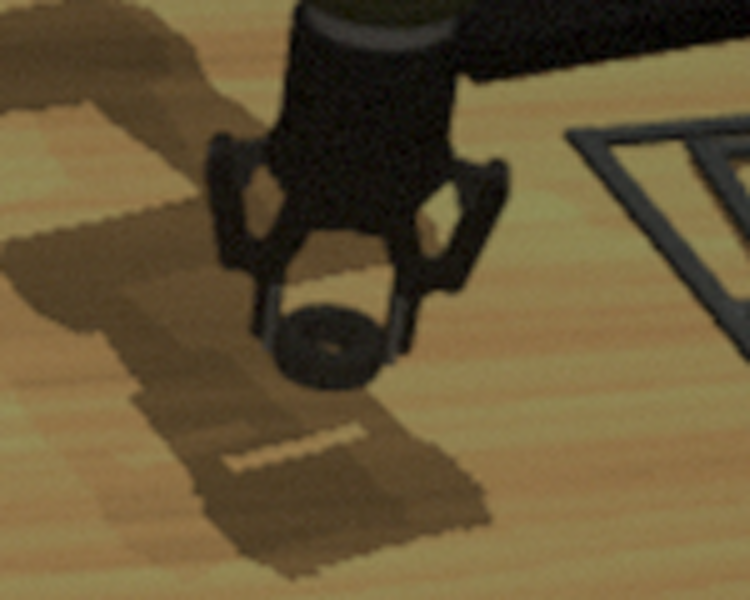

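The ring is held between the fingers at about (346,129) and roughly level. I'll get its centre and tilt from depth.

Run:
```python
from h import *
t,dt=env.get_image("top")
a=np.load("scene2.npz");P=cloud("scene",a["d"])
w=P[119:140,333:360].reshape(-1,3); w=w[(np.hypot(w[:,0]-.433,w[:,1]-.25)<.04)&(w[:,2]>.06)&(w[:,2]<.115)]
h=np.histogram(w[:,2],np.arange(.06,.116,.004));print(h[0])
m=w[(w[:,2]>.08)&(w[:,2]<.1)]
A=np.c_[m[:,:2]-[.433,.25],np.ones(len(m))]
i=np.ones(len(m),bool)
for _ in range(6):
    c=np.linalg.lstsq(A[i],m[i,2],rcond=None)[0]; i=abs(m[:,2]-A@c)<.004
print(i.sum(),np.degrees(c[:2]),c[2],(m[i].min(0)+m[i].max(0))/2,np.ptp(m[i],0))
print("bottom", np.percentile(w[:,2],[0,2,5]))
```

```text
[  0   0   0   0   0  15  38  47  51 133  61   8   9   4]
169 [-5.10467837  2.85394254] 0.09698318084253763 [0.43073256 0.24974122 0.09542509] [0.05301005 0.05732434 0.00906095]
bottom [0.08099756 0.08299131 0.08462129]
```

>>> servo_tool:
  steps:
    - {"tx":0.2,"ty":-1,"tz":0,"yaw":0,"claw":4.6}
    - {"tx":0.45,"ty":-2,"tz":0,"yaw":0,"claw":4.6}
    - {"tx":0.45,"ty":-2,"tz":0,"yaw":0,"claw":4.6}
    - {"tx":0.45,"ty":-2,"tz":0,"yaw":0,"claw":4.6}
    - {"tx":0.45,"ty":-2,"tz":0,"yaw":0,"claw":4.6}
    - {"tx":0.45,"ty":-2,"tz":0,"yaw":0,"claw":4.6}
    - {"tx":0.45,"ty":-2,"tz":0,"yaw":0,"claw":4.6}
    - {"tx":0.45,"ty":-2,"tz":0,"yaw":0,"claw":4.6}
    - {"tx":0.45,"ty":-2,"tz":0,"yaw":0,"claw":4.6}
    - {"tx":0.45,"ty":-2,"tz":0,"yaw":0,"claw":4.6}
    - {"tx":0.45,"ty":-2,"tz":0,"yaw":0,"claw":4.6}
    - {"tx":0.45,"ty":-2,"tz":0,"yaw":0,"claw":4.6}
    - {"tx":0.15,"ty":-1.9,"tz":0,"yaw":0,"claw":4.6}
    - {"tx":0,"ty":0,"tz":0,"yaw":0,"claw":4.6}
    - {"tx":0,"ty":0,"tz":-1,"yaw":0,"claw":4.6}
    - {"tx":0,"ty":0,"tz":-1,"yaw":0,"claw":4.6}
    - {"tx":0,"ty":0,"tz":0,"yaw":0,"claw":4.6}
    - {"tx":0,"ty":0,"tz":0,"yaw":0,"claw":4.6}

```text
time_s: 6.05
position: [0.4862, 0.0018, 0.0828]
tool_rot: [[-0.948, 0.318, -0.001], [0.318, 0.948, 0.0], [0.001, -0.0, -1.0]]
ft_force: [0.3, 0.4, -1.1]
grip_width: 0.0494
gripper_force: 42.1
```

Run:
```python
from h import *
p,d=env.get_image("scene"); np.savez("scene3.npz",p=p,d=d)
c=p[80:200,175:325]; cv2.imwrite("pics/s3.png",cv2.resize(c,None,fx=5,fy=5,interpolation=cv2.INTER_CUBIC)[:,:,::-1])
```

```text
(no output)
```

View pics/s3.png

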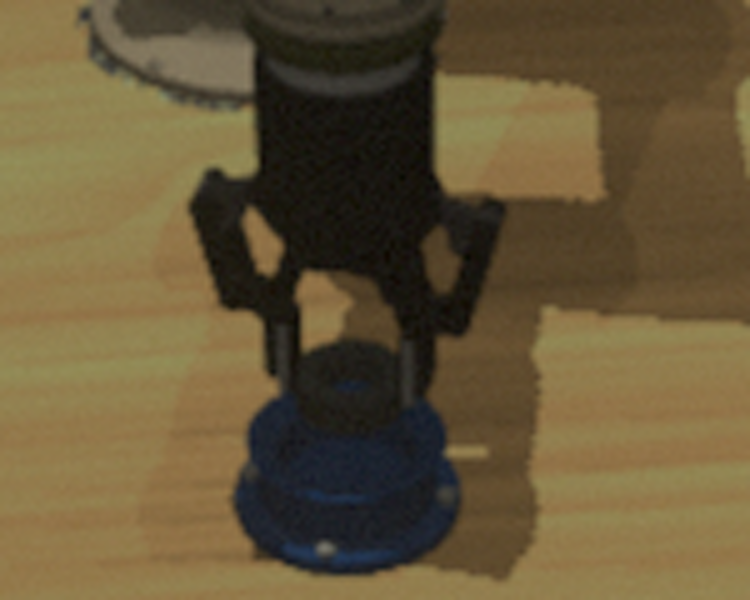

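The ring's top face is centred at about (245,155), above the rim centred at about (244.5,168).

Run:
```python
from h import *
print(ray("scene",(245,155.2),.077),ray("scene",(175+347/5,80+440/5),.04))
a=np.load("scene3.npz");P=cloud("scene",a["d"])
w=P[145:170,232:258].reshape(-1,3);w=w[np.hypot(w[:,0]-.486,w[:,1])<.04]
m=w[(w[:,2]>.071)&(w[:,2]<.082)];print(len(m),(m.min(0)+m.max(0))/2,np.ptp(m,0),np.median(m,0))
```

```text
[0.48778344 0.00268284] [0.48783792 0.00071979]
256 [0.483935   0.00082841 0.07638845] [0.05301432 0.0558221  0.01066076] [4.88978621e-01 3.16228034e-05 7.80184471e-02]
```

>>> servo_tool:
  steps:
    - {"tx":0,"ty":-0.1,"tz":-1,"yaw":0,"claw":4.6}
    - {"tx":0,"ty":0,"tz":-1,"yaw":0,"claw":4.6}
    - {"tx":0,"ty":0,"tz":-0.4,"yaw":0,"claw":4.6}
    - {"tx":0,"ty":0,"tz":-0.2,"yaw":0,"claw":4.6}
    - {"tx":0,"ty":0,"tz":0,"yaw":0,"claw":4.6}
    - {"tx":0,"ty":0,"tz":0,"yaw":0,"claw":4.6}

```text
time_s: 6.7
position: [0.4866, 0.0002, 0.0575]
tool_rot: [[-0.948, 0.319, 0.0], [0.319, 0.948, -0.0], [-0.0, 0.0, -1.0]]
ft_force: [-0.1, -0.4, -1.6]
grip_width: 0.0494
gripper_force: 42.1
```

No contact, so I'll release and raise.

>>> servo_tool:
  steps:
    - {"tx":0,"ty":0,"tz":0,"yaw":0,"claw":7.5}
    - {"tx":0,"ty":0,"tz":0,"yaw":0,"claw":7.5}
    - {"tx":0,"ty":0,"tz":0,"yaw":0,"claw":7.5}
    - {"tx":0,"ty":0,"tz":0,"yaw":0,"claw":7.5}
    - {"tx":0,"ty":0,"tz":0,"yaw":0,"claw":7.5}
    - {"tx":0,"ty":0,"tz":1,"yaw":0,"claw":7}
    - {"tx":0,"ty":0,"tz":2,"yaw":0,"claw":7}
    - {"tx":0,"ty":-1,"tz":2,"yaw":0,"claw":7}
    - {"tx":0,"ty":-2,"tz":1,"yaw":0,"claw":7}
    - {"tx":-0.5,"ty":-2.5,"tz":0,"yaw":0,"claw":7}
    - {"tx":-0.5,"ty":-2.5,"tz":0,"yaw":0,"claw":7}
    - {"tx":-0.5,"ty":-2.5,"tz":0,"yaw":0,"claw":7}
    - {"tx":-0.5,"ty":-2.5,"tz":0,"yaw":0,"claw":7}
    - {"tx":-0.5,"ty":-2.5,"tz":0,"yaw":0,"claw":7}
    - {"tx":-0.5,"ty":-2.5,"tz":0,"yaw":0,"claw":7}
    - {"tx":-0.5,"ty":-2.5,"tz":0,"yaw":0,"claw":7}
    - {"tx":-0.5,"ty":-2.5,"tz":0,"yaw":0,"claw":7}
    - {"tx":-0.5,"ty":-2.5,"tz":0,"yaw":0,"claw":7}
    - {"tx":-0.2,"ty":-1,"tz":0,"yaw":0,"claw":7}
    - {"tx":0,"ty":0,"tz":0,"yaw":0,"claw":7}

```text
time_s: 8.7
position: [0.4394, -0.2655, 0.1177]
tool_rot: [[-0.947, 0.321, 0.0], [0.321, 0.947, -0.0], [-0.0, -0.0, -1.0]]
ft_force: [-0.2, 0.7, -0.7]
grip_width: 0.0699
gripper_force: 0.0
```

Run:
```python
from h import *
p,d=env.get_image("top"); p2,d2=env.get_image("scene")
a=cv2.resize(p[170:260,196:286],(400,400),interpolation=cv2.INTER_CUBIC);b=cv2.resize(p2[135:215,205:285],(400,400),interpolation=cv2.INTER_CUBIC)
cv2.imwrite("pics/c4.png",np.hstack([a,b])[:,:,::-1])
P=cloud("top",d).reshape(-1,3);w=P[(np.hypot(P[:,0]-.4865,P[:,1]-.001)<.027)]
A=np.c_[w[:,:2]-[.4865,.001],np.ones(len(w))];i=(w[:,2]>.022)&(w[:,2]<.045)
print(np.histogram(w[:,2],np.arange(.005,.05,.003)))
print(np.degrees(np.linalg.lstsq(A[i],w[i,2],rcond=None)[0][:2]),np.median(w[i],0),(w[i].min(0)+w[i].max(0))/2)
```

```text
(array([  0,  32,  73,  29,   6,   2,   3,  64, 162,  46,   1,   0,   0,
         0,   0]), array([0.005, 0.008, 0.011, 0.014, 0.017, 0.02 , 0.023, 0.026, 0.029,
       0.032, 0.035, 0.038, 0.041, 0.044, 0.047, 0.05 ]))
[-0.17993269  0.4247192 ] [0.48619438 0.00142115 0.03024394] [0.48533962 0.00215131 0.02910852]
```

View pics/c4.png

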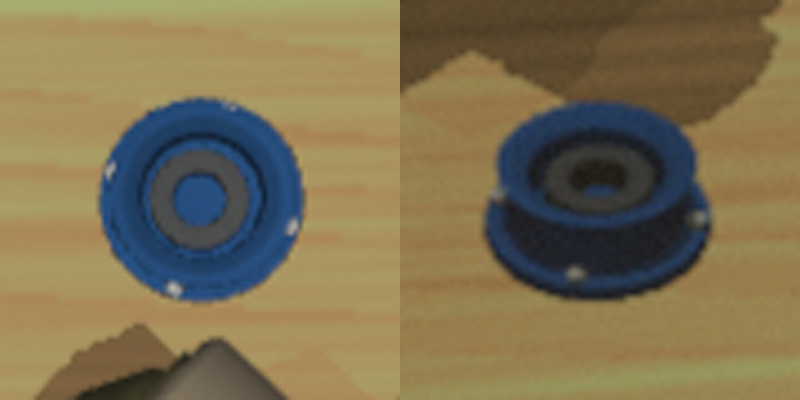

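The spacer lies flat with its top at z≈30 mm and no tilt, centred in the bore (left half at (198,200), right half at (600,178)). Next is the bush.

>>> servo_tool:
  steps:
    - {"tx":0,"ty":0.3,"tz":-1,"yaw":0,"claw":7}
    - {"tx":0,"ty":0,"tz":-2,"yaw":0,"claw":7}
    - {"tx":0,"ty":0,"tz":-2,"yaw":0,"claw":7}
    - {"tx":0,"ty":0,"tz":-1.5,"yaw":0,"claw":7}
    - {"tx":0,"ty":0,"tz":-1.5,"yaw":0,"claw":7}
    - {"tx":0,"ty":0,"tz":-0.8,"yaw":0,"claw":7}
    - {"tx":0,"ty":0,"tz":0,"yaw":0,"claw":7}
    - {"tx":0,"ty":0,"tz":0,"yaw":0,"claw":3.8}
    - {"tx":0,"ty":0,"tz":0,"yaw":0,"claw":3.8}
    - {"tx":0,"ty":0,"tz":0,"yaw":0,"claw":3.8}
    - {"tx":0,"ty":0,"tz":0,"yaw":0,"claw":3.8}
    - {"tx":0,"ty":0,"tz":0,"yaw":0,"claw":3.8}
    - {"tx":0,"ty":0,"tz":0,"yaw":0,"claw":3.8}
    - {"tx":0,"ty":0,"tz":0,"yaw":0,"claw":3.8}
    - {"tx":0,"ty":0,"tz":0,"yaw":0,"claw":3.8}
    - {"tx":0,"ty":0,"tz":0,"yaw":0,"claw":3.8}

```text
time_s: 10.4
position: [0.4399, -0.2619, 0.0303]
tool_rot: [[-0.948, 0.319, 0.001], [0.319, 0.948, -0.001], [-0.002, -0.001, -1.0]]
ft_force: [-0.5, 0.9, 6.1]
grip_width: 0.0421
gripper_force: 40.5
```

>>> servo_tool:
  steps:
    - {"tx":0,"ty":0,"tz":0.5,"yaw":0,"claw":3.8}
    - {"tx":0,"ty":0,"tz":1.5,"yaw":0,"claw":3.8}
    - {"tx":0,"ty":0,"tz":2,"yaw":0,"claw":3.8}
    - {"tx":0,"ty":0,"tz":2,"yaw":0,"claw":3.8}
    - {"tx":0,"ty":1,"tz":2,"yaw":0,"claw":3.8}
    - {"tx":0.3,"ty":2,"tz":0,"yaw":0,"claw":3.8}
    - {"tx":0.4,"ty":2,"tz":0,"yaw":0,"claw":3.8}
    - {"tx":0.4,"ty":2,"tz":0,"yaw":0,"claw":3.8}
    - {"tx":0.4,"ty":2,"tz":0,"yaw":0,"claw":3.8}
    - {"tx":0.4,"ty":2,"tz":0,"yaw":0,"claw":3.8}
    - {"tx":0.4,"ty":2,"tz":0,"yaw":0,"claw":3.8}
    - {"tx":0.4,"ty":2,"tz":0,"yaw":0,"claw":3.8}
    - {"tx":0.4,"ty":2,"tz":0,"yaw":0,"claw":3.8}
    - {"tx":0.4,"ty":2,"tz":0,"yaw":0,"claw":3.8}
    - {"tx":0.4,"ty":2,"tz":0,"yaw":0,"claw":3.8}
    - {"tx":0.4,"ty":2,"tz":0,"yaw":0,"claw":3.8}
    - {"tx":0.4,"ty":2,"tz":0,"yaw":0,"claw":3.8}
    - {"tx":0,"ty":1.3,"tz":0,"yaw":0,"claw":3.8}
    - {"tx":0,"ty":0,"tz":0,"yaw":0,"claw":3.8}
    - {"tx":0,"ty":0,"tz":0,"yaw":0,"claw":3.8}

```text
time_s: 12.4
position: [0.4864, 0.0009, 0.1094]
tool_rot: [[-0.948, 0.319, 0.0], [0.319, 0.948, -0.0], [-0.0, -0.0, -1.0]]
ft_force: [0.4, 0.3, -1.6]
grip_width: 0.0418
gripper_force: 41.0
```

Run:
```python
from h import *
p,d=env.get_image("scene"); P=cloud("scene",d); s=env.observe();print(s["position"],s["ft_force"])
c=p[80:200,175:325]; cv2.imwrite("pics/s5.png",cv2.resize(c,None,fx=5,fy=5,interpolation=cv2.INTER_CUBIC)[:,:,::-1])
m=mask(p,"brass")&(d>0)&(np.hypot(P[...,0]-.4865,P[...,1])<.05)&(P[...,2]>.05)
w=P[m];print(len(w),np.percentile(w[:,2],[1,50,99]))
t=w[w[:,2]>np.percentile(w[:,2],97)-.008];print((t.min(0)+t.max(0))/2,np.ptp(t,0))
```

```text
[0.48641773 0.00062407 0.10940337] [-0.657889    0.43295288 -1.22407002]
352 [0.08355669 0.10582108 0.26347026]
[5.06989430e-01 2.84565688e-04 2.69616755e-01] [0.03267613 0.0680997  0.03751763]
```

View pics/s5.png

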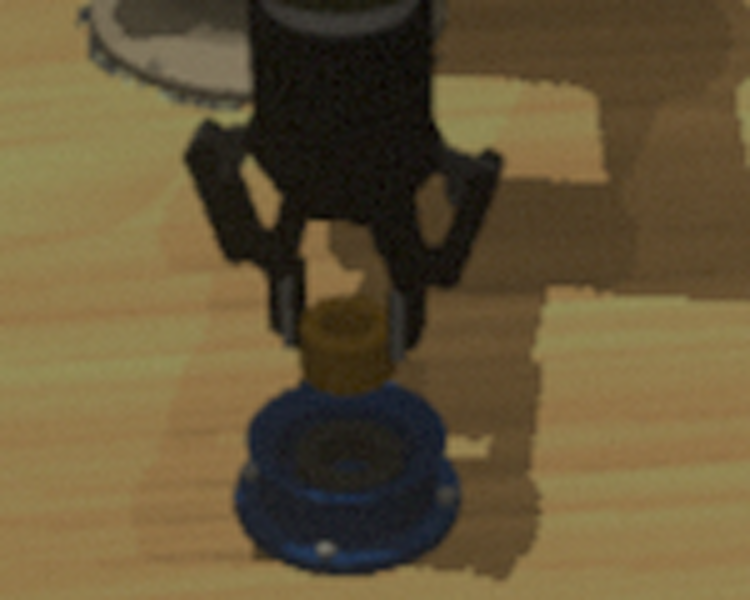

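The bush is held upright at crop (346,345), straight above the bore at (345,450). I'll lower it onto the spacer.

>>> servo_tool:
  steps:
    - {"tx":0,"ty":0,"tz":-1,"yaw":0,"claw":3.8}
    - {"tx":0,"ty":0,"tz":-1.5,"yaw":0,"claw":3.8}
    - {"tx":0,"ty":0,"tz":-1.2,"yaw":0,"claw":3.8}
    - {"tx":0,"ty":0,"tz":-0.6,"yaw":0,"claw":3.8}
    - {"tx":0,"ty":0,"tz":-0.2,"yaw":0,"claw":3.8}
    - {"tx":0,"ty":0,"tz":-0.2,"yaw":0,"claw":3.8}
    - {"tx":0,"ty":0,"tz":-0.1,"yaw":0,"claw":3.8}
    - {"tx":0,"ty":0,"tz":0,"yaw":0,"claw":3.8}
    - {"tx":0,"ty":0,"tz":0,"yaw":0,"claw":3.8}

```text
time_s: 13.35
position: [0.4866, 0.0012, 0.0616]
tool_rot: [[-0.948, 0.319, 0.001], [0.319, 0.948, -0.0], [-0.001, 0.0, -1.0]]
ft_force: [-0.1, -0.6, -0.6]
grip_width: 0.0419
gripper_force: 40.9
```

>>> servo_tool:
  steps:
    - {"tx":0,"ty":0,"tz":-0.05,"yaw":0,"claw":3.8}
    - {"tx":0,"ty":0,"tz":-0.05,"yaw":0,"claw":3.8}
    - {"tx":0,"ty":0,"tz":0,"yaw":0,"claw":3.8}
    - {"tx":0,"ty":0,"tz":0,"yaw":0,"claw":3.8}

```text
time_s: 13.75
position: [0.4865, 0.0012, 0.0604]
tool_rot: [[-0.948, 0.319, 0.0], [0.319, 0.948, -0.0], [-0.0, 0.0, -1.0]]
ft_force: [-0.4, 0.8, -0.7]
grip_width: 0.0418
gripper_force: 41.0
```

Less than about 1 mm above the spacer, so I'll release, pause, rise and back away.

>>> servo_tool:
  steps:
    - {"tx":0,"ty":0,"tz":0,"yaw":0,"claw":4.5}
    - {"tx":0,"ty":0,"tz":0,"yaw":0,"claw":5}
    - {"tx":0,"ty":0,"tz":0,"yaw":0,"claw":6}
    - {"tx":0,"ty":0,"tz":0,"yaw":0,"claw":7}
    - {"tx":0,"ty":0,"tz":0,"yaw":0,"claw":7}
    - {"tx":0,"ty":0,"tz":0,"yaw":0,"claw":7}
    - {"tx":0,"ty":0,"tz":0,"yaw":0,"claw":7}
    - {"tx":0,"ty":0,"tz":1,"yaw":0,"claw":7}
    - {"tx":0,"ty":0,"tz":2,"yaw":0,"claw":7}
    - {"tx":0,"ty":0,"tz":3,"yaw":0,"claw":7}
    - {"tx":0,"ty":-1,"tz":3,"yaw":0,"claw":7}
    - {"tx":0,"ty":-3,"tz":1,"yaw":0,"claw":7}
    - {"tx":0,"ty":-3,"tz":0,"yaw":0,"claw":7}
    - {"tx":0,"ty":-3,"tz":0,"yaw":0,"claw":7}
    - {"tx":0,"ty":-3,"tz":0,"yaw":0,"claw":7}
    - {"tx":0,"ty":-3,"tz":0,"yaw":0,"claw":7}
    - {"tx":0,"ty":-2,"tz":0,"yaw":0,"claw":7}
    - {"tx":0,"ty":0,"tz":0,"yaw":0,"claw":7}

```text
time_s: 15.55
position: [0.4865, -0.1809, 0.1609]
tool_rot: [[-0.947, 0.322, 0.001], [0.322, 0.947, -0.001], [-0.001, -0.001, -1.0]]
ft_force: [0.9, 0.6, -0.0]
grip_width: 0.0698
gripper_force: 0.0
```

Run:
```python
from h import *
p,d=env.get_image("top"); p2,d2=env.get_image("scene")
a=cv2.resize(p[170:260,196:286],(400,400),interpolation=cv2.INTER_CUBIC);b=cv2.resize(p2[135:215,205:285],(400,400),interpolation=cv2.INTER_CUBIC)
cv2.imwrite("pics/c6.png",np.hstack([a,b])[:,:,::-1])
P=cloud("top",d).reshape(-1,3);w=P[(np.hypot(P[:,0]-.4865,P[:,1]-.001)<.03)]
i=(w[:,2]>.05)&(w[:,2]<.063);A=np.c_[w[:,:2]-[.4865,.001],np.ones(len(w))]
print(i.sum(),np.degrees(np.linalg.lstsq(A[i],w[i,2],rcond=None)[0][:2]),np.median(w[i],0))
```

```text
211 [-0.27724421  0.12453134] [0.48643812 0.00309316 0.05613223]
```

View pics/c6.png

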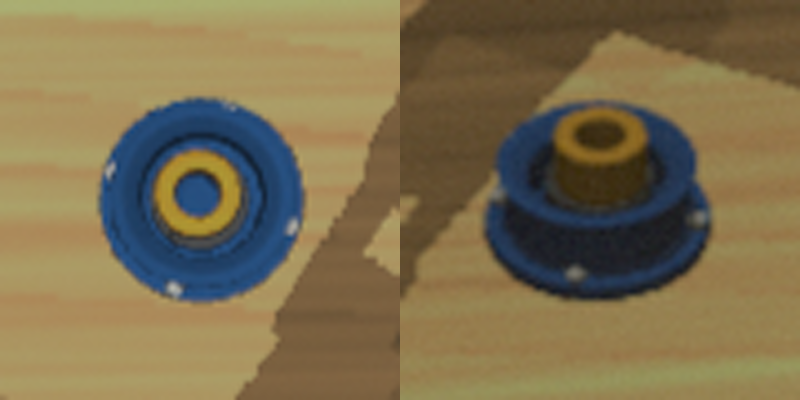

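The bush stands upright on the spacer, centred at (198,195), with its top at 56 mm as specified and the arm clear.

```bash
python3 -c "
from rig import env
print(env.close_job())"
```

```text
the job is handed in; nothing more can be done
None
```

The job is handed in: the spacer lies flat on the bore floor, the brass bush stands upright on it (top about 56 mm above the bench), and both are released with the arm clear at 15.6 s.

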